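Pack the layout tools into the caddy

TASK

Pack the four metalworking items scattered on the bench (sheet holder, centre punch, scriber, screwdriver) into the caddy: each goes into the tray that fits its length, the shortest in the shortest tray up to the longest in the longest, lying flat on the tray's floor, lengthwise and centred. The marker and the pencil do not belong: leave them where they lie.

Things in the scene. Friction and masses are not known exactly. Their poses are not given: they have to be found in the camera images.
- sheet_holder_mid (a point): spring sheet holder lying on the bench, black round body with a collar and a bright plunger, 64 mm long, 12 mm thick; this point is half-way along and half-way up (6 mm above its underside); y along its length, z up at the start. The body, to be gripped, reaches from y = -15 to +24 mm; the plunger or tip beyond it is thinner. 16 g
- punch_mid (a point): centre punch, dark steel rod with a point, 108 mm long, 12 mm thick; this point is half-way along and half-way up (6 mm above its underside); y along its length, z up at the start. 50 g
- scriber_mid (a point): steel scriber, thin plain grey rod with a fine point, 141 mm long, 10 mm thick; this point is half-way along and half-way up (5 mm above its underside); y along its length, z up at the start. 20 g
- screwdriver_mid (a point): screwdriver, 186 mm long; this point is half-way along, where handle and shaft meet, on the axis (12.5 mm above the underside of the handle); y along its length, z up at the start. Handle 26 mm wide and 25 mm high from y = +1 to +93 mm, to be gripped at about y = +35 mm, near its centre of mass; shaft 6 mm thick from y = 0 to -93 mm. 70 g
- tray_82_floor (a point): black open tray in the caddy, the one for the sheet holder (the shortest): inside 82 mm long, 66 mm wide, walls 11.5 mm high above its floor and 2.5 mm thick. This point is the centre of its inner floor (10.5 mm above the bench), x along its length, z up. Fixed in place; the four trays stand side by side, 72 mm from centre to centre, in any order, in a plywood caddy (300 x 226 mm, rim 20 mm high) that may be turned a little
- tray_124_floor (a point): black open tray in the caddy, the one for the punch (the second shortest): inside 124 mm long, 66 mm wide, walls 11.5 mm high above its floor and 2.5 mm thick. This point is the centre of its inner floor (10.5 mm above the bench), x along its length, z up. Fixed in place; the four trays stand side by side, 72 mm from centre to centre, in any order, in a plywood caddy (300 x 226 mm, rim 20 mm high) that may be turned a little
- tray_157_floor (a point): black open tray in the caddy, the one for the scriber (the second longest): inside 157 mm long, 66 mm wide, walls 11.5 mm high above its floor and 2.5 mm thick. This point is the centre of its inner floor (10.5 mm above the bench), x along its length, z up. Fixed in place; the four trays stand side by side, 72 mm from centre to centre, in any order, in a plywood caddy (300 x 226 mm, rim 20 mm high) that may be turned a little
- tray_202_floor (a point): black open tray in the caddy, the one for the screwdriver (the longest): inside 202 mm long, 66 mm wide, walls 11.5 mm high above its floor and 2.5 mm thick. This point is the centre of its inner floor (10.5 mm above the bench), x along its length, z up. Fixed in place; the four trays stand side by side, 72 mm from centre to centre, in any order, in a plywood caddy (300 x 226 mm, rim 20 mm high) that may be turned a little
- marker_mid (a point): marker pen, white with a black cap, 139 mm long, 12 mm thick, does not belong in the caddy; this point is half-way along and half-way up, y along its length. It rolls if pushed
- pencil_mid (a point): yellow hexagonal pencil, 180 mm long, 8 mm thick, does not belong in the caddy; this point is half-way along and half-way up, y along its length
Not all that is in view belongs to the job. Leave any purple look-alike of the part that bears screwdriver_mid alone. What is shaped like the part that bears punch_mid but pink is not meant.

How it is judged:
At the end, for the whole second after the job is handed in: Each item rests in its own tray: middle within 13 mm of the tray's centre lengthwise and 33 mm sideways, within 4.5 mm of its height when lying on the floor, within 0.35 rad of the tray's length and 0.15 rad of level, either end leading. Marker and pencil moved less than 20 mm (x of sheet_holder_mid in the frame of tray_82_floor between -0.013 and 0.013 m and y of sheet_holder_mid in the frame of tray_82_floor between -0.033 and 0.033 m and z of sheet_holder_mid in the frame of tray_82_floor below 0.0105 m and angle between the y axis of sheet_holder_mid and the x axis of tray_82_floor, either way round below 0.35 rad and angle between sheet_holder_mid's own y axis and vertical between 1.42 and 1.72 rad and linear speed of each of sheet_holder, punch, scriber, screwdriver below 0.02 m/s and x of punch_mid in the frame of tray_124_floor between -0.013 and 0.013 m and y of punch_mid in the frame of tray_124_floor between -0.033 and 0.033 m and z of punch_mid in the frame of tray_124_floor below 0.0105 m and angle between the y axis of punch_mid and the x axis of tray_124_floor, either way round below 0.35 rad and angle between punch_mid's own y axis and vertical between 1.42 and 1.72 rad and x of scriber_mid in the frame of tray_157_floor between -0.013 and 0.013 m and y of scriber_mid in the frame of tray_157_floor between -0.033 and 0.033 m and z of scriber_mid in the frame of tray_157_floor below 0.0095 m and angle between the y axis of scriber_mid and the x axis of tray_157_floor, either way round below 0.35 rad and angle between scriber_mid's own y axis and vertical between 1.42 and 1.72 rad and x of screwdriver_mid in the frame of tray_202_floor between -0.013 and 0.013 m and y of screwdriver_mid in the frame of tray_202_floor between -0.033 and 0.033 m and z of screwdriver_mid in the frame of tray_202_floor below 0.017 m and angle between the y axis of screwdriver_mid and the x axis of tray_202_floor, either way round below 0.35 rad and angle between screwdriver_mid's own y axis and vertical between 1.42 and 1.72 rad and distance of each of marker_mid, pencil_mid from where it was at the start of the episode below 0.02 m); the robot touches nothing.
It fails at once if the marker is moved by more than 20 mm (distance of marker_mid from where it was at the start of the episode above 0.02 m).
It fails at once if the pencil is moved by more than 20 mm (distance of pencil_mid from where it was at the start of the episode above 0.02 m).
It also fails if it takes over 112 s, if anything falls off the work surface, if the arm or the gripper's body presses on something with over 40 N, if the wrist force passes 120 N, or if a joint passes its speed limit or range.

ROBOT

A 6-joint arm with a two-finger parallel gripper is mounted at the origin on the work surface; the furniture and walls round the work are solid. World frame = base frame: x ahead of the robot, y to its left, z up, the work surface at z = 0. Lengths are in m, angles in rad, forces in N, time in s.
With the tool pointing down it reaches from about 0.4 to 0.925 m from the base axis. Payload 3.4 kg.
Tool frame: the origin (TCP) lies at the very end of the fingers, on their centre line; the grasp point (between the pads) lies behind it (ctrl.grasp_offset is the z of the grasp point in the tool frame, in m); z points along the fingers, y is the line along which they close (so a half turn about z gives the same grasp; the last joint's range is limited). The gripper opens to 85 mm and grips with 20 to 120 N. Pads are 22 mm wide; open, the fingers measure 114 mm over their backs; the gripper's body (76 mm by 85 mm) begins 54 mm behind the grasp point. The pads swing forward as they close: fully open they stand 13 mm farther back than shut.
Start: joints at [1.254, 0.307, 1.506, -0, 1.328, -0.073], TCP at [0.139, 0.558, 0.231] pointing down, gripper open.
Joint ranges: [-3.12, 3.12], [-1.05, 2.28], [0.14, 2.33], [-1.42, 4.57], [0.1, 2.73], [-2.68, 2.68]. Speed limits (rad/s): [2.57, 2.57, 3.14, 3.14, 3.14, 3.14].

INTERFACE

Orientations are given as [roll, pitch, yaw] about the fixed x, y, z axes, in that order (R = Rz(yaw) Ry(pitch) Rx(roll)).
In Python, from bench import sensors, read_camera, job, ctrl gives the robot as it stands.
- The arm moves only by the tool send_rows, never from a script. Its arguments are lists of equal length, an entry for each row: "slide": the shift along the tool's x, y, z in mm, a list of three; "rot": the turn, a rotation vector about the tool's x, y, z in degrees, a list of three; "jaw": the opening, from -1 (shut) to 1 (fully open), so that 0 is half open. A call has 1 to 10 rows; each row is the pose to reach, as a shift and turn from the pose commanded when the call began, along the tool's axes at that moment; what a row does not reach only later rows make up. A row lasts 1/8 s, in which the tool goes at most 62.5 mm and 10.7 degrees, less where a joint would pass 70% of its speed; a pose out of reach is approached as far as the arm can. A call with a gripper value outside its range is refused whole. The fingers move at their own pace and stop on an object; the grip force is fixed at half the most. Time passes only in rows, so rows that repeat a pose let the fingers close. It gives the time, the measured TCP pose, the force, the opening and the grip force at its end, in the units of the state.
- sensors.observe(): the state, without advancing time (a new reading comes with each control period).
- read_camera(name): name is "scene" or "top" or "wrist"; returns a dict with "pixels" (420x560x3 uint8, red, green, blue), "intrinsics" (3x3 intrinsics, pixels), "extrinsics" (4x4, takes a point from camera to world coordinates); the wrist camera has in their place "T_tool_cam" (4x4, takes a point from camera to tool coordinates, whose origin is the TCP and whose axes are the flange's). Camera axes: x right, y down, z forward; pixel columns grow to the right and rows downward; lengths in m; the calibration is good to about 2 mm. The wrist camera is an equidistant fisheye: a pixel r from the principal point sees the ray r / f radians off the axis. A picture is of the moment at which its call begins: read the wrist's pose just before it. There is no depth.
- job.finish_job(): hands the job in; it is judged then, once.
The state is a dict: "t": time; "q": joint angles; "joint_velocities": joint speeds; "tau": joint torques, N m; "eef_pos": TCP position; "tool_rot": TCP orientation; "ft_force": force on the tool from outside, world axes, zero at the start; "torque": the same for the moment, N m; "gripper_width": opening from 0.0 (shut) to 1.0 (fully open); "gripper_force": force on a finger pad.
Only numpy, scipy, OpenCV 4.12 (cv2) and the standard library are available. Lean on these libraries where they do the work, as an engineer would, in place of code of your own. Each camera call takes 0.05 s, during which the arm holds its last target. There are 200 camera calls.

## Working session

There is one attempt and no reset: what is moved stays moved. The work goes in short steps, Python scripts to look and compute and a tool call to move; the robot and the scene stay as the last step left them, time stands still between calls to the robot, and variables do not carry over. Pictures are saved under pics/ and viewed, at most 14 in all, crops included, and the job is handed in when it is done.

Besides the shell and the picture viewer there is one more tool, called after "Emit:" as a command line: name --argument value ..., lists and objects as JSON in quotes. send_rows: Moves the arm, as the interface text tells. Its arguments: {"type":"object","properties":{"slide":{"type":"array"},"rot":{"type":"array"},"jaw":{"type":"array"}},"required":["slide","rot","jaw"]}

```bash
mkdir -p pics
python3 - <<'E'
from bench import sensors, read_camera, job, ctrl
import cv2,numpy as np
s=sensors.observe();print(s['t'],s['eef_pos'],s['tool_rot'],s['gripper_width'],ctrl.grasp_offset)
for n in("top","scene"):
    c=read_camera(n);cv2.imwrite(f"pics/{n}0.png",c["pixels"][:,:,::-1]);print(n,c["intrinsics"].tolist(),c["extrinsics"].round(4).tolist())
    np.savez(f"{n}0.npz",**c)
E
```

```text
0.0 [0.13860251 0.55730949 0.23037285] [-3.13951106e+00 -1.53376056e-04  2.89779265e+00] 0.9960425816014411 -0.0187
top [[410.0802152762085, 0.0, 273.89642042819617], [0.0, 410.0802152762085, 203.17703099198627], [0.0, 0.0, 1.0]] [[-0.0146, -0.9855, 0.169, 0.2756], [-0.9998, 0.0116, -0.0186, 0.0251], [0.0164, -0.1692, -0.9854, 1.198], [0.0, 0.0, 0.0, 1.0]]
scene [[437.46839451608776, 0.0, 287.51798577423966], [0.0, 437.46839451608776, 207.68862042932824], [0.0, 0.0, 1.0]] [[-0.2732, 0.4654, -0.8419, 1.3987], [0.9618, 0.1486, -0.23, 0.2626], [0.0181, -0.8726, -0.4882, 0.5976], [0.0, 0.0, 0.0, 1.0]]
```

View pics/top0.png

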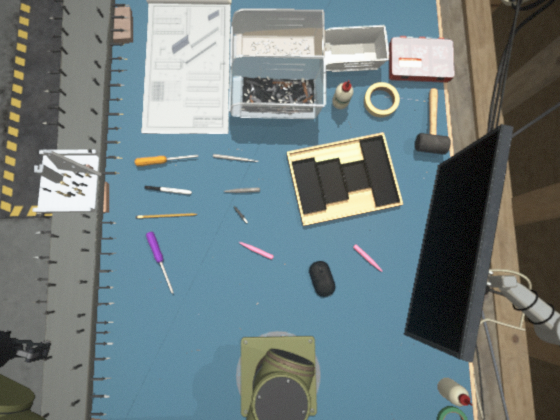

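View pics/scene0.png

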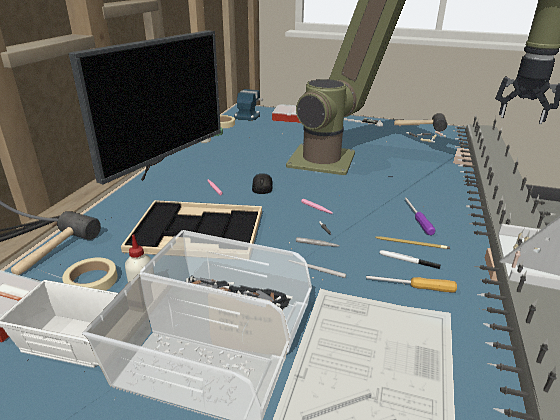

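The top view shows the screwdriver (orange, ~(167,160)), the scriber (236,158), the punch (241,190), the sheet holder (240,214) and the caddy (345,178). The marker is at (167,190) and the pencil at (167,215). The scene view agrees. Next I'll segment and measure.

```bash
cat > h.py <<'E'
import numpy as np,cv2
def ray(c,uv,z):
    K=c["intrinsics"];E=c["extrinsics"];uv=np.atleast_2d(np.array(uv,float))
    d=np.c_[(uv-K[:2,2])/[K[0,0],K[1,1]],np.ones(len(uv))]@E[:3,:3].T
    return E[:3,3]+d*((z-E[2,3])/d[:,2])[:,None]
E
python3 - <<'E'
from h import *
c=dict(np.load("top0.npz"));im=c["pixels"]
lab=cv2.cvtColor(im,cv2.COLOR_RGB2LAB).astype(int)
x0,y0,x1,y1=130,130,282,230
bg=np.median(lab[y0:y1,x0:x1].reshape(-1,3),0)
m=(np.abs(lab-bg).sum(2)>28).astype(np.uint8); mm=np.zeros_like(m); mm[140:y1,x0:x1]=m[140:y1,x0:x1]
n,L,st,ce=cv2.connectedComponentsWithStats(mm)
for i in range(1,n):
    if st[i,4]<20: continue
    p=np.argwhere(L==i)[:,::-1].astype(float)
    w=ray(c,p,0.006)[:,:2];mu=w.mean(0);u=np.linalg.svd(w-mu,full_matrices=False)[2][0];t=(w-mu)@u
    mid=mu+u*(t.min()+t.max())/2
    print(ce[i].round(0),st[i,4],"mid",mid.round(4),"len",(np.ptp(t)*1e3).round(),"dir deg",np.degrees(np.arctan2(u[1],u[0])).round(1))
# caddy
cr=im[120:240,275:415];cv2.imwrite("pics/caddy.png",cv2.resize(cr,None,fx=5.5,fy=5,interpolation=cv2.INTER_CUBIC)[:,:,::-1])
cv2.imwrite("pics/items.png",cv2.resize(im[140:230,130:270],None,fx=5.5,fy=5.5,interpolation=cv2.INTER_CUBIC)[:,:,::-1])
hsv=cv2.cvtColor(im,cv2.COLOR_RGB2HSV)
wood=cv2.inRange(hsv,(8,40,150),(35,255,255));w2=np.zeros_like(wood);w2[125:235,282:410]=wood[125:235,282:410]
p=np.argwhere(w2)[:,::-1].astype(np.float32)
w=ray(c,p,0.02)[:,:2].astype(np.float32);print("caddy",cv2.minAreaRect(w))
dk=((im.max(2)<45)).astype(np.uint8);d2=np.zeros_like(dk);d2[130:225,288:402]=dk[130:225,288:402]
w=ray(c,np.argwhere(d2)[:,::-1],0.015)[:,:2].astype(np.float32);print("dark",cv2.minAreaRect(w),len(w))
E
```

```text
[260. 141.] 166 mid [0.6707 0.0494] len 142.0 dir deg -91.7
[158. 161.] 504 mid [0.615  0.3242] len 188.0 dir deg -83.2
[231. 158.] 172 mid [0.6192 0.1238] len 122.0 dir deg -97.9
[168. 190.] 268 mid [0.5235 0.3167] len 140.0 dir deg -97.1
[243. 191.] 173 mid [0.5181 0.0963] len 101.0 dir deg -87.8
[240. 214.] 73 mid [0.4481 0.1023] len 61.0 dir deg -140.5
[166. 215.] 227 mid [0.4474 0.3197] len 177.0 dir deg -87.9
caddy ((0.5518923997879028, -0.20531365275382996), (0.22696706652641296, 0.30117785930633545), 11.292041778564453)
dark ((0.5745912194252014, -0.30817386507987976), (0.19874772429466248, 0.07187709957361221), 11.487862586975098) 21
```

View pics/caddy.png

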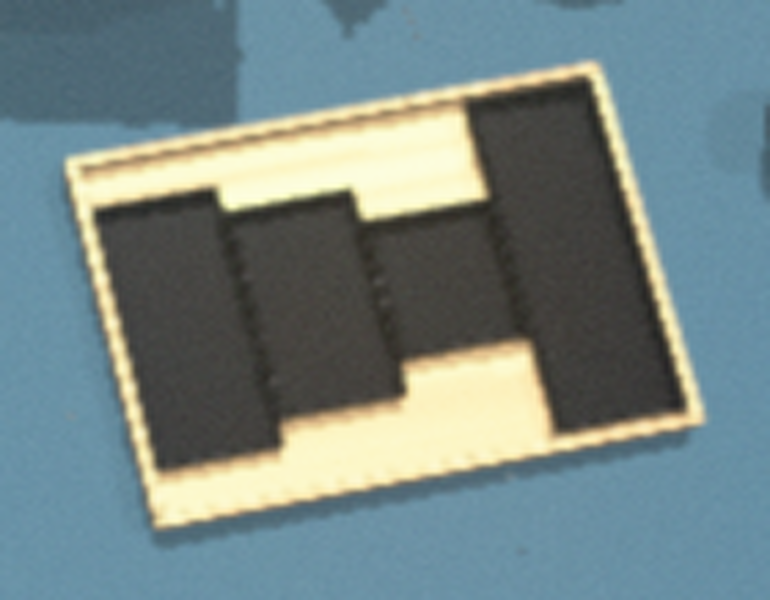

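View pics/items.png

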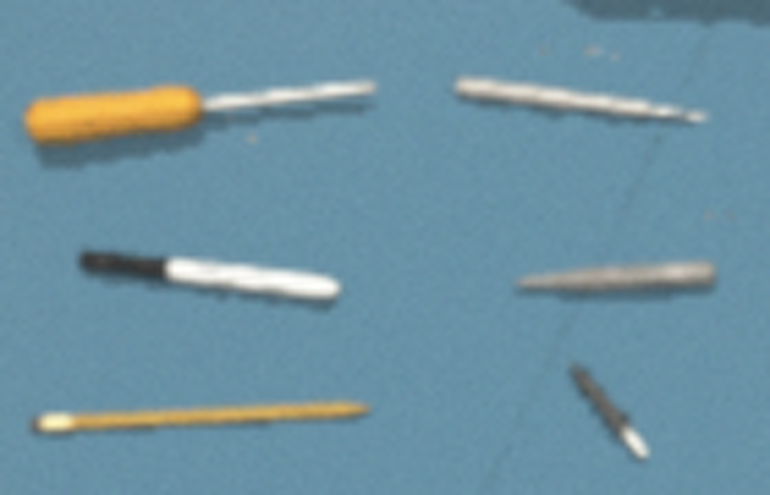

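The trays run left to right 157, 124, 82, 202, with the caddy yaw at +11.3°. The item crop shows the screwdriver handle on the left, the scriber point on the right, the punch point on the left, and the holder plunger at lower right. I'll write a helper that converts a target pose into move numbers.

```bash
cat > mv.py <<'E'
# usage: mv.py x y z yawdeg [from x y z yaw] : slide (mm) and rot (deg)
import sys,numpy as np
from scipy.spatial.transform import Rotation as R
from bench import sensors
a=list(map(float,sys.argv[1:]))
s=sensors.observe();r=R.from_euler('xyz',s['tool_rot'])
p=s['eef_pos']
print("t",s['t'],"at",np.round(p,4),"rpy",np.degrees(s['tool_rot']).round(1),"w",round(s['gripper_width'],3),"F",round(s['gripper_force'],1))
for i in range(0,len(a),4):
    t=R.from_euler('xyz',[180,0,a[i+3]],degrees=True)
    print("slide",(r.inv().apply(np.array(a[i:i+3])-p)*1e3).round(1),"rot",np.degrees((r.inv()*t).as_rotvec()).round(1))
    p,r=np.array(a[i:i+3]),t
E
python3 mv.py 0.609 0.357 0.2 96.8
```

```text
t 0.1 at [0.1386 0.5574 0.2305] rpy [-179.9   -0.   166. ] w 0.996 F 0.0
slide [-504.8  -80.9   30.6] rot [-0.1  0.1 69.2]
```

Emit:
send_rows --slide '[[-505, -81, 31], [-505, -81, 31], [-505, -81, 31], [-505, -81, 31], [-505, -81, 31], [-505, -81, 31], [-505, -81, 31], [-505, -81, 31], [-505, -81, 31], [-505, -81, 31]]' --rot '[[0, 0, 69.2], [0, 0, 69.2], [0, 0, 69.2], [0, 0, 69.2], [0, 0, 69.2], [0, 0, 69.2], [0, 0, 69.2], [0, 0, 69.2], [0, 0, 69.2], [0, 0, 69.2]]' --jaw '[0.3, 0.3, 0.3, 0.3, 0.3, 0.3, 0.3, 0.3, 0.3, 0.3]'

```text
t: 1.35
eef_pos: [0.6094, 0.3568, 0.1992]
tool_rot: [-3.139, 0.0, 1.688]
ft_force: [-0.3, -0.8, 0.1]
gripper_width: 0.652
gripper_force: 0.0
```

```bash
python3 mv.py 0.609 0.357 0.2 96.8
python3 - <<'E'
from bench import *
import cv2
c=read_camera("wrist");cv2.imwrite("pics/w1.png",c["pixels"][:,:,::-1]);print(c["intrinsics"].round(1).tolist(),c["T_tool_cam"].round(4).tolist())
E
```

```text
t 1.35 at [0.6094 0.3568 0.1992] rpy [-179.9    0.    96.7] w 0.652 F 0.0
slide [ 0.3 -0.3 -0.8] rot [-0.1  0.  -0.1]
[[325.2, 0.0, 276.6], [0.0, 325.2, 210.5], [0.0, 0.0, 1.0]] [[0.0002, -0.9604, -0.2787, 0.0708], [1.0, 0.0003, -0.0002, -0.0008], [0.0003, -0.2787, 0.9604, -0.1438], [0.0, 0.0, 0.0, 1.0]]
```

View pics/w1.png

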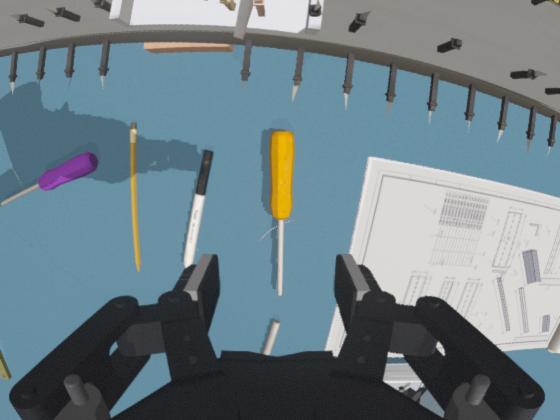

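The wrist view shows the screwdriver centred between the fingers: handle end (283,130), junction (281,218), tip (280,294). I'll check these points against the bench.

```bash
cat >> h.py <<'E'
K=np.array([[325.2,0,276.6],[0,325.2,210.5]])
def wray(T,state,uv,z):
    from scipy.spatial.transform import Rotation as R
    uv=np.atleast_2d(np.array(uv,float));d=(uv-K[:,2]);r=np.linalg.norm(d,axis=1)+1e-9;th=r/325.2
    v=np.c_[d/r[:,None]*np.sin(th)[:,None],np.cos(th)]@T[:3,:3].T
    q=R.from_euler('xyz',state['tool_rot']);o=state['eef_pos']+q.apply(T[:3,3]);v=q.apply(v)
    return o+v*((z-o[2])/v[:,2])[:,None]
E
python3 - <<'E'
from h import *
from bench import *
s=sensors.observe();T=read_camera("wrist")["T_tool_cam"]
print(wray(T,s,[(283,130),(281,218),(280,294)],.0125).round(4))
E
```

```text
[[0.6063 0.417  0.0125]
 [0.6156 0.3246 0.0125]
 [0.626  0.2316 0.0125]]
```

Emit:
send_rows --slide '[[2.3, 2.8, 60], [2.3, 2.8, 120], [2.3, 2.8, 165], [2.3, 2.8, 185], [2.3, 2.8, 193], [2.3, 2.8, 193], [2.3, 2.8, 193], [2.3, 2.8, 193], [2.3, 2.8, 193], [2.3, 2.8, 193]]' --rot '[[0, 0, 0], [0, 0, 0], [0, 0, 0], [0, 0, 0], [0, 0, 0], [0, 0, 0], [0, 0, 0], [0, 0, 0], [0, 0, 0], [0, 0, 0]]' --jaw '[0.3, 0.3, 0.3, 0.3, 0.3, 0.3, -0.7, -0.7, -0.7, -0.7]'

```text
t: 2.7
eef_pos: [0.6132, 0.3607, 0.0096]
tool_rot: [3.138, -0.001, 1.69]
ft_force: [-0.6, -0.4, 5.9]
gripper_width: 0.261
gripper_force: 58.7
```

```bash
python3 mv.py 0.612 0.3594 0.13 96.7 0.607 -0.304 0.13 11.3
```

```text
t 2.7 at [0.6132 0.3607 0.0096] rpy [ 1.798e+02 -1.000e-01  9.680e+01] w 0.261 F 58.7
slide [  -1.    -0.9 -120.4] rot [ 0.2 -0.1  0.1]
slide [-658.3  -82.4   -0. ] rot [ 0.  -0.  85.4]
```

Emit:
send_rows --slide '[[0, 0, -40], [0, 0, -90], [0, 0, -130], [-60, -8, -130], [-120, -16, -130], [-180, -24, -130], [-240, -32, -130], [-300, -40, -130], [-360, -45, -130], [-400, -50, -130]]' --rot '[[0, 0, 0], [0, 0, 0], [0, 0, 0], [0, 0, 8], [0, 0, 17], [0, 0, 26], [0, 0, 35], [0, 0, 44], [0, 0, 53], [0, 0, 58]]' --jaw '[-0.7, -0.7, -0.7, -0.7, -0.7, -0.7, -0.7, -0.7, -0.7, -0.7]'

```text
t: 3.95
eef_pos: [0.6098, -0.046, 0.138]
tool_rot: [3.14, -0.001, 0.672]
ft_force: [0.2, -0.5, -1.2]
gripper_width: 0.262
gripper_force: 59.4
```

```bash
python3 mv.py 0.607 -0.304 0.13 11.3
```

```text
t 3.95 at [ 0.6098 -0.046   0.138 ] rpy [179.9  -0.   38.5] w 0.262 F 59.4
slide [-162.9  200.1    8.1] rot [ 0.1 -0.  27.2]
```

Emit:
send_rows --slide '[[-40, 50, 3], [-80, 100, 6], [-120, 150, 8], [-150, 185, 8], [-163, 200, 8], [-163, 200, 8], [-163, 200, 8]]' --rot '[[0, 0, 7], [0, 0, 14], [0, 0, 21], [0, 0, 27.2], [0, 0, 27.2], [0, 0, 27.2], [0, 0, 27.2]]' --jaw '[-0.7, -0.7, -0.7, -0.7, -0.7, -0.7, -0.7]'

```text
t: 4.82
eef_pos: [0.608, -0.2992, 0.1293]
tool_rot: [-3.14, 0.0, 0.204]
ft_force: [0.1, -0.3, -0.6]
gripper_width: 0.262
gripper_force: 59.4
```

```bash
python3 mv.py 0.607 -0.304 0.13 11.3
python3 - <<'E'
from bench import *
import cv2
c=read_camera("wrist");cv2.imwrite("pics/w2.png",c["pixels"][:,:,::-1])
E
```

```text
t 4.825 at [ 0.608  -0.2992  0.1293] rpy [-179.9    0.    11.7] w 0.262 F 59.4
slide [-2.   4.5 -0.7] rot [-0.1  0.   0.4]
```

View pics/w2.png

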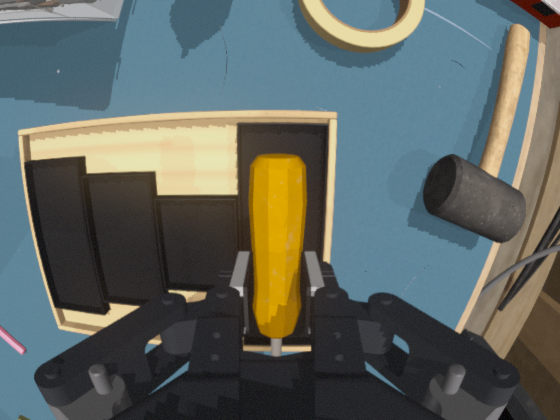

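The wrist view shows the screwdriver held straight above the 202 tray. The caddy's far corners are at (21,131) and (337,113), and the tray's far end corners are at (238,124) and (329,124). I'll check the caddy pose against these.

Run:
```python
from h import *
from bench import *
s=sensors.observe();T=read_camera("wrist")["T_tool_cam"]
C=np.array([.5519,-.2053]);a=np.radians(11.3);x=np.array([np.cos(a),np.sin(a)]);y=np.array([-x[1],x[0]])
for uv in [(21,131),(337,113),(238,124),(329,124)]:
    w=wray(T,s,uv,.02)[0,:2]-C;print(w@x,w@y)
```

```text
0.11172204883689613 0.14654912448262092
0.11236750668151388 -0.148812709691574
0.10264076028172817 -0.07224446711719319
0.10347087689411633 -0.14270216046794804
```

Emit:
send_rows --slide '[[0, 0, 50], [0, 0, 85], [0, 0, 103], [0, 0, 108], [0, 0, 108], [0, 0, 108]]' --rot '[[0, 0, 0], [0, 0, 0], [0, 0, 0], [0, 0, 0], [0, 0, 0], [0, 0, 0]]' --jaw '[-0.7, -0.7, -0.7, -0.7, -0.7, -0.7]'

```text
t: 5.68
eef_pos: [0.6094, -0.3016, 0.0229]
tool_rot: [3.14, -0.002, 0.203]
ft_force: [-0.3, 0.4, -0.7]
gripper_width: 0.257
gripper_force: 59.4
```

Emit:
send_rows --slide '[[0, 0, 2], [0, 0, 2], [0, 0, 2], [0, 0, 2], [0, 0, 2], [0, 0, -10], [0, 0, -60], [0, 0, -110], [0, 0, -110]]' --rot '[[0, 0, 0], [0, 0, 0], [0, 0, 0], [0, 0, 0], [0, 0, 0], [0, 0, 0], [0, 0, 0], [0, 0, 0], [0, 0, 0]]' --jaw '[-0.7, -0.7, -0.3, -0.3, -0.3, -0.3, -0.3, 0, 0]'

```text
t: 6.8
eef_pos: [0.6118, -0.303, 0.1379]
tool_rot: [3.134, -0.009, 0.203]
ft_force: [0.6, -0.4, -0.2]
gripper_width: 0.503
gripper_force: 0.0
```

```bash
python3 mv.py 0.618 0.1144 0.15 82.1
python3 - <<'E'
from bench import *
import cv2
c=read_camera("wrist");cv2.imwrite("pics/w3.png",c["pixels"][:,:,::-1])
E
```

```text
t 6.8 at [ 0.6118 -0.303   0.1379] rpy [179.5  -0.5  11.6] w 0.503 F 0.0
slide [  90.4 -407.5  -14.5] rot [  0.7  -0.2 -70.5]
```

View pics/w3.png

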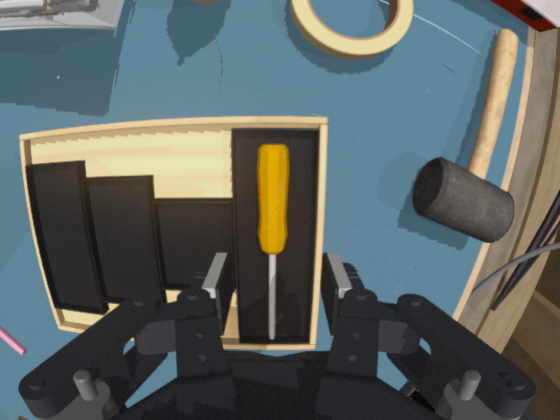

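The screwdriver lies flat and centred in the 202 tray, from (272,145) to (271,338). Next is the scriber.

Emit:
send_rows --slide '[[12, -55, -8], [25, -110, -15], [38, -165, -15], [51, -220, -15], [64, -275, -15], [75, -330, -15], [85, -380, -15], [90, -407, -15], [90, -407, -15], [90, -407, -15]]' --rot '[[0, 0, -9], [0, 0, -18], [0, 0, -27], [0, 0, -36], [0, 0, -45], [0, 0, -54], [0, 0, -63], [0, 0, -70.5], [0, 0, -70.5], [0, 0, -70.5]]' --jaw '[0, 0, 0, 0, 0, 0, 0, 0, 0, 0]'

```text
t: 8.1
eef_pos: [0.6136, 0.1151, 0.1454]
tool_rot: [-3.14, 0.001, 1.432]
ft_force: [0.8, -0.6, -0.1]
gripper_width: 0.502
gripper_force: 0.0
```

```bash
python3 mv.py 0.618 0.1144 0.15 82.1
python3 - <<'E'
from bench import *
import cv2
c=read_camera("wrist");cv2.imwrite("pics/w4.png",c["pixels"][:,:,::-1])
E
```

```text
t 8.1 at [0.6136 0.1151 0.1454] rpy [-1.799e+02  1.000e-01  8.210e+01] w 0.502 F 0.0
slide [-0.1  4.5 -4.6] rot [-0.1  0.1 -0. ]
```

View pics/w4.png

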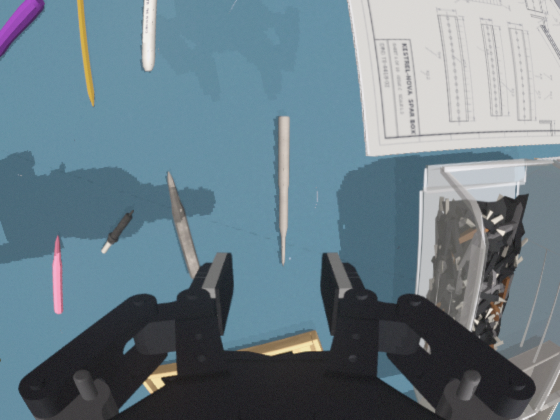

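The scriber runs from its blunt end (284,117) to its point (283,262). The punch tip is at (169,173), and the holder spans (130,211) to the plunger at (104,252). I'll convert these to world positions.

Run:
```python
from h import *
from bench import *
s=sensors.observe();T=read_camera("wrist")["T_tool_cam"]
w=wray(T,s,[(284,117),(283,262),(169,173),(195,270),(130,211),(104,252)],.005).round(4)
print(w,np.linalg.norm(w[0]-w[1]),np.linalg.norm(w[4]-w[5]),(w[0]+w[1])/2,(w[4]+w[5])/2)
```

```text
[[0.6292 0.1851 0.005 ]
 [0.6101 0.0508 0.005 ]
 [0.5183 0.152  0.005 ]
 [0.5221 0.0529 0.005 ]
 [0.469  0.1221 0.005 ]
 [0.424  0.0827 0.005 ]] 0.13565139144144447 0.05981103577100132 [0.61965 0.11795 0.005  ] [0.4465 0.1024 0.005 ]
```

Emit:
send_rows --slide '[[16, 5.7, 50], [16, 5.7, 100], [16, 5.7, 130], [16, 5.7, 138], [16, 5.7, 142], [16, 5.7, 142], [16, 5.7, 142]]' --rot '[[0, 0, 0], [0, 0, 0], [0, 0, 0], [0, 0, 0], [0, 0, 0], [0, 0, 0], [0, 0, 0]]' --jaw '[0, 0, 0, 0, 0, 0, 0]'

```text
t: 9.07
eef_pos: [0.6233, 0.1309, 0.0058]
tool_rot: [3.139, -0.001, 1.433]
ft_force: [0.4, -0.0, 0.4]
gripper_width: 0.502
gripper_force: 0.0
```

Emit:
send_rows --slide '[[0, 0, 0], [0, 0, 0], [0, 0, 0], [0, 0, 0], [0, 0, 0]]' --rot '[[0, 0, 0], [0, 0, 0], [0, 0, 0], [0, 0, 0], [0, 0, 0]]' --jaw '[-1, -1, -1, -1, -1]'

```text
t: 9.7
eef_pos: [0.6225, 0.131, 0.005]
tool_rot: [3.141, -0.0, 1.434]
ft_force: [-1.2, -0.1, 6.1]
gripper_width: 0.068
gripper_force: 59.1
```

```bash
python3 mv.py 0.5454 -0.0965 0.11 11.3
```

```text
t 9.7 at [0.6225 0.131  0.005 ] rpy [180.   -0.   82.1] w 0.068 F 59.1
slide [-235.9  -45.1 -105.1] rot [ 0.  -0.  70.8]
```

Emit:
send_rows --slide '[[0, 0, -40], [0, 0, -85], [-30, -6, -105], [-65, -12, -105], [-100, -19, -105], [-140, -27, -105], [-180, -34, -105], [-215, -41, -105], [-236, -45, -105], [-236, -45, -105]]' --rot '[[0, 0, 0], [0, 0, 0], [0, 0, 9], [0, 0, 19], [0, 0, 29], [0, 0, 39], [0, 0, 49], [0, 0, 59], [0, 0, 68], [0, 0, 70.8]]' --jaw '[-1, -1, -1, -1, -1, -1, -1, -1, -1, -1]'

```text
t: 10.95
eef_pos: [0.5444, -0.0984, 0.109]
tool_rot: [3.142, 0.001, 0.193]
ft_force: [1.3, -0.0, -1.4]
gripper_width: 0.064
gripper_force: 58.6
```

Emit:
send_rows --slide '[[0, 0, 0], [0, 0, 0], [0, 0, 0]]' --rot '[[0, 0, 0], [0, 0, 0], [0, 0, 0]]' --jaw '[-1, -1, -1]'

```text
t: 11.32
eef_pos: [0.5453, -0.0964, 0.1092]
tool_rot: [-3.142, 0.0, 0.199]
ft_force: [-0.3, 0.0, -0.7]
gripper_width: 0.07
gripper_force: 58.6
```

```bash
python3 mv.py 0.5454 -0.0965 0.016 11.3
python3 - <<'E'
from bench import *
import cv2
c=read_camera("wrist");cv2.imwrite("pics/w5.png",c["pixels"][:,:,::-1])
E
```

```text
t 11.325 at [ 0.5453 -0.0964  0.1092] rpy [-180.     0.    11.4] w 0.07 F 58.6
slide [ 0.1  0.1 93.2] rot [-0.   0.   0.1]
```

View pics/w5.png

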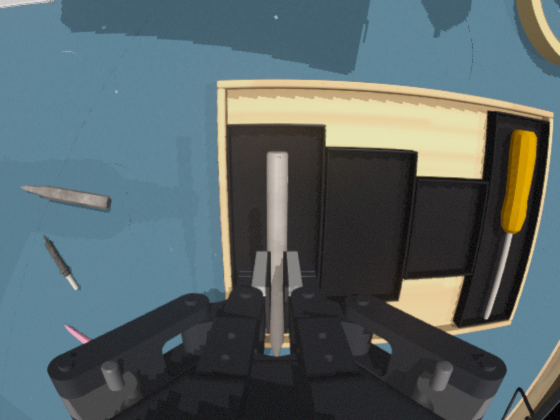

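The scriber is held straight over the 157 tray, with its blunt end (278,152) inside the tray end. Lowering and releasing.

Emit:
send_rows --slide '[[0, 0, 45], [0, 0, 75], [0, 0, 88], [0, 0, 93], [0, 0, 93], [0, 0, 93], [0, 0, 93], [0, 0, 93], [0, 0, 80], [0, 0, 30]]' --rot '[[0, 0, 0], [0, 0, 0], [0, 0, 0], [0, 0, 0], [0, 0, 0], [0, 0, 0], [0, 0, 0], [0, 0, 0], [0, 0, 0], [0, 0, 0]]' --jaw '[-1, -1, -1, -1, -1, -0.55, -0.55, -0.55, -0.55, -0.55]'

```text
t: 12.62
eef_pos: [0.5429, -0.0962, 0.0782]
tool_rot: [-3.139, 0.006, 0.198]
ft_force: [0.1, -0.3, -0.5]
gripper_width: 0.227
gripper_force: 0.0
```

Emit:
send_rows --slide '[[0, 0, -50], [0, 0, -60], [0, 0, -60]]' --rot '[[0, 0, 0], [0, 0, 0], [0, 0, 0]]' --jaw '[0, 0, 0]'

```text
t: 13.0
eef_pos: [0.5456, -0.0969, 0.1405]
tool_rot: [3.141, -0.002, 0.198]
ft_force: [0.3, 0.3, -0.3]
gripper_width: 0.494
gripper_force: 0.0
```

```bash
python3 mv.py 0.517 0.094 0.15 92.2
```

```text
t 13.0 at [ 0.5456 -0.0969  0.1405] rpy [ 1.799e+02 -1.000e-01  1.130e+01] w 0.494 F 0.0
slide [   9.4 -192.8   -9.6] rot [  0.1  -0.1 -80.9]
```

Emit:
send_rows --slide '[[1, -21, -10], [3, -42, -10], [4, -63, -10], [5, -84, -10], [6, -105, -10], [7, -126, -10], [9, -150, -10], [11, -188, -10], [11, -188, -10], [11, -188, -10]]' --rot '[[0, 0, -10], [0, 0, -20], [0, 0, -30], [0, 0, -40], [0, 0, -50], [0, 0, -60], [0, 0, -70], [0, 0, -80], [0, 0, -80.9], [0, 0, -80.9]]' --jaw '[0, 0, 0, 0, 0, 0, 0, 0, 0, 0]'

```text
t: 14.25
eef_pos: [0.5182, 0.0894, 0.148]
tool_rot: [-3.139, 0.001, 1.609]
ft_force: [0.0, -0.3, 0.3]
gripper_width: 0.503
gripper_force: 0.0
```

```bash
python3 - <<'E'
from bench import *
import cv2
c=read_camera("wrist");cv2.imwrite("pics/w6.png",c["pixels"][:,:,::-1])
E
python3 mv.py 0.5195 0.090 0.004 92.2
```

```text
t 14.3 at [0.5185 0.0891 0.1483] rpy [-179.9    0.    92.2] w 0.5 F 0.0
slide [  1.    1.3 144.3] rot [-0.1  0.  -0. ]
```

View pics/w6.png

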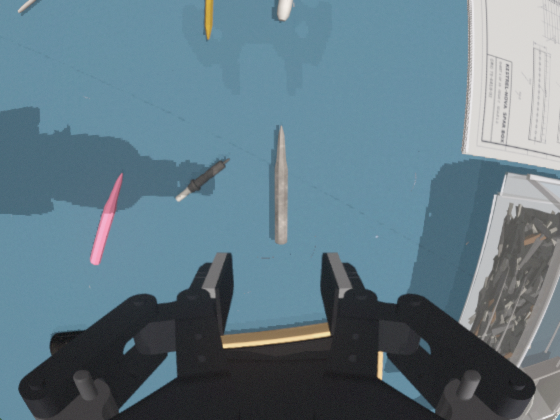

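The punch runs from its tip (281,126) to its blunt end (281,243). The holder spans (227,160) to the plunger at (179,199).

Run:
```python
from h import *
from bench import *
s=sensors.observe();T=read_camera("wrist")["T_tool_cam"]
w=wray(T,s,[(281,126),(281,243),(227,160),(179,199)],.006).round(4)
print(w,np.linalg.norm(w[0]-w[1]),np.linalg.norm(w[2]-w[3]),(w[0]+w[1])/2,(w[2]+w[3])/2)
```

```text
[[0.5188 0.1533 0.006 ]
 [0.5232 0.0448 0.006 ]
 [0.472  0.1217 0.006 ]
 [0.4262 0.0843 0.006 ]] 0.10858917993980798 0.059130364450086015 [0.521   0.09905 0.006  ] [0.4491 0.103  0.006 ]
```

Emit:
send_rows --slide '[[1, 2.8, 50], [1, 2.8, 100], [1, 2.8, 130], [1, 2.8, 140], [1, 2.8, 144], [1, 2.8, 144], [1, 2.8, 144], [1, 2.8, 144], [1, 2.8, 144], [1, 2.8, 144]]' --rot '[[0, 0, 0], [0, 0, 0], [0, 0, 0], [0, 0, 0], [0, 0, 0], [0, 0, 0], [0, 0, 0], [0, 0, 0], [0, 0, 0], [0, 0, 0]]' --jaw '[0, 0, 0, 0, 0, 0, -1, -1, -1, -1]'

```text
t: 15.6
eef_pos: [0.5226, 0.0909, 0.0065]
tool_rot: [3.139, -0.0, 1.61]
ft_force: [-0.5, -1.2, 5.4]
gripper_width: 0.091
gripper_force: 58.8
```

```bash
python3 mv.py 0.536 -0.172 0.11 11.3
```

```text
t 15.6 at [0.5226 0.0909 0.0065] rpy [179.9  -0.   92.2] w 0.091 F 58.8
slide [-263.3    3.3 -103.5] rot [ 0.1 -0.1 80.9]
```

Emit:
send_rows --slide '[[0, 0, -40], [0, 0, -85], [-30, 0, -105], [-65, 0, -105], [-105, 1, -105], [-145, 1, -105], [-185, 2, -105], [-225, 2, -105], [-250, 3, -105], [-262, 3, -105]]' --rot '[[0, 0, 0], [0, 0, 0], [0, 0, 10], [0, 0, 20], [0, 0, 30], [0, 0, 40], [0, 0, 50], [0, 0, 60], [0, 0, 70], [0, 0, 80]]' --jaw '[-1, -1, -1, -1, -1, -1, -1, -1, -1, -1]'

```text
t: 16.85
eef_pos: [0.5352, -0.1725, 0.1107]
tool_rot: [3.141, -0.001, 0.206]
ft_force: [-0.1, -1.0, -0.7]
gripper_width: 0.094
gripper_force: 58.7
```

Emit:
send_rows --slide '[[0, 0, 0], [0, 0, 0], [0, 0, 0]]' --rot '[[0, 0, 0.9], [0, 0, 0.9], [0, 0, 0.9]]' --jaw '[-1, -1, -1]'

```text
t: 17.23
eef_pos: [0.5349, -0.17, 0.1104]
tool_rot: [-3.141, 0.0, 0.2]
ft_force: [0.9, -0.1, -0.7]
gripper_width: 0.093
gripper_force: 58.7
```

```bash
python3 mv.py 0.537 -0.1716 0.0175 11.3
python3 - <<'E'
from bench import *
import cv2
c=read_camera("wrist");cv2.imwrite("pics/w7.png",c["pixels"][:,:,::-1])
E
```

```text
t 17.225 at [ 0.5349 -0.17    0.1104] rpy [-180.     0.    11.5] w 0.093 F 58.7
slide [ 1.7  2.  92.9] rot [-0.   0.   0.2]
```

View pics/w7.png

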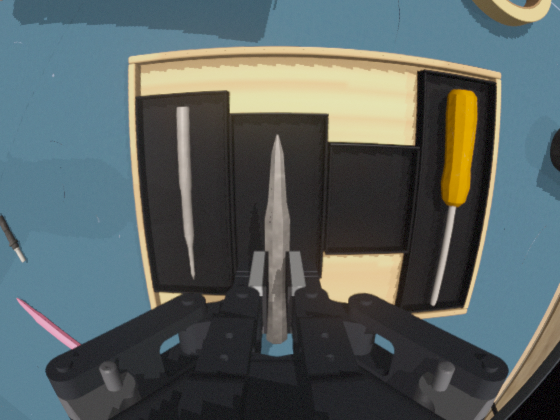

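The scriber is in its tray from (183,108) to (193,278), and the punch is held straight above the 124 tray. Lowering and releasing.

Emit:
send_rows --slide '[[2, 1, 45], [2, 2, 75], [2, 2, 88], [2, 2, 93], [2, 2, 93], [2, 2, 93], [2, 2, 93], [2, 2, 93], [2, 2, 80], [2, 2, 30]]' --rot '[[0, 0, 0], [0, 0, 0], [0, 0, 0], [0, 0, 0], [0, 0, 0], [0, 0, 0], [0, 0, 0], [0, 0, 0], [0, 0, 0], [0, 0, 0]]' --jaw '[-1, -1, -1, -1, -1, -0.5, -0.5, -0.5, -0.5, -0.5]'

```text
t: 18.52
eef_pos: [0.5352, -0.1715, 0.0791]
tool_rot: [-3.138, 0.006, 0.198]
ft_force: [0.7, 0.1, 0.7]
gripper_width: 0.249
gripper_force: 0.0
```

Emit:
send_rows --slide '[[0, 0, -50], [0, 0, -60], [0, 0, -60]]' --rot '[[0, 0, 0], [0, 0, 0], [0, 0, 0]]' --jaw '[0, 0, 0]'

```text
t: 18.9
eef_pos: [0.5378, -0.1726, 0.1416]
tool_rot: [3.14, -0.002, 0.198]
ft_force: [0.4, -0.8, -0.9]
gripper_width: 0.498
gripper_force: 0.0
```

```bash
python3 mv.py 0.4525 0.1057 0.13 39.3
```

```text
t 18.9 at [ 0.5378 -0.1726  0.1416] rpy [ 1.799e+02 -1.000e-01  1.130e+01] w 0.498 F 0.0
slide [ -29.  -289.6   11.1] rot [  0.1  -0.1 -28. ]
```

Emit:
send_rows --slide '[[-5, -50, 0], [-10, -100, 5], [-15, -150, 11], [-20, -200, 11], [-25, -250, 11], [-28, -291, 11], [-28, -291, 11], [-28, -291, 11]]' --rot '[[0, 0, -5], [0, 0, -10], [0, 0, -15], [0, 0, -20], [0, 0, -25], [0, 0, -28], [0, 0, -28], [0, 0, -28]]' --jaw '[0, 0, 0, 0, 0, 0, 0, 0]'

```text
t: 19.9
eef_pos: [0.452, 0.107, 0.1282]
tool_rot: [-3.141, 0.002, 0.687]
ft_force: [-0.2, 0.5, -0.0]
gripper_width: 0.504
gripper_force: 0.0
```

```bash
python3 - <<'E'
from bench import *
import cv2
c=read_camera("wrist");cv2.imwrite("pics/w8.png",c["pixels"][:,:,::-1])
E
python3 mv.py 0.4535 0.1068 0.004 39.3
```

```text
t 19.95 at [0.4525 0.1067 0.1285] rpy [-1.80e+02  1.00e-01  3.93e+01] w 0.5 F 0.0
slide [  1.1   0.6 124.5] rot [-0.   0.1 -0. ]
```

View pics/w8.png

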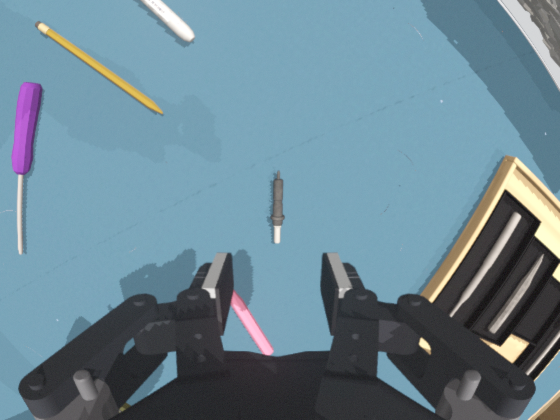

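The holder spans (278,171) to (277,243), with its body from rows 178 to 226. The pink punch's tip is at (232,290), so I'll check clearance.

Run:
```python
from h import *
from bench import *
from scipy.spatial.transform import Rotation as R
s=sensors.observe();T=read_camera("wrist")["T_tool_cam"]
w=wray(T,s,[(278,171),(277,243),(278,178),(277,226),(232,290),(270,353)],.006)
print((R.from_euler('xyz',s['tool_rot']).inv().apply(w-s['eef_pos'])*1e3).round(1))
```

```text
[[ 2.680e+01  7.000e-01  1.224e+02]
 [-3.700e+01 -0.000e+00  1.225e+02]
 [ 2.090e+01  8.000e-01  1.224e+02]
 [-2.120e+01 -1.000e-01  1.225e+02]
 [-8.550e+01 -4.250e+01  1.226e+02]
 [-1.641e+02 -7.300e+00  1.228e+02]]
```

Emit:
send_rows --slide '[[0, 0.4, 50], [0, 0.4, 90], [0, 0.4, 112], [0, 0.4, 120], [0, 0.4, 124], [0, 0.4, 124], [0, 0.4, 124], [0, 0.4, 124], [0, 0.4, 124], [0, 0.4, 124]]' --rot '[[0, 0, 0], [0, 0, 0], [0, 0, 0], [0, 0, 0], [0, 0, 0], [0, 0, 0], [0, 0, 0], [0, 0, 0], [0, 0, 0], [0, 0, 0]]' --jaw '[0, 0, 0, 0, 0, 0, -1, -1, -1, -1]'

```text
t: 21.25
eef_pos: [0.4536, 0.1072, 0.0062]
tool_rot: [3.141, -0.001, 0.687]
ft_force: [-0.3, -0.4, 5.6]
gripper_width: 0.116
gripper_force: 58.8
```

```bash
python3 mv.py 0.564 -0.2396 0.11 11.3
```

```text
t 21.25 at [0.4536 0.1072 0.0062] rpy [ 1.799e+02 -1.000e-01  3.940e+01] w 0.116 F 58.8
slide [-134.4  338.3 -103.6] rot [ 0.  -0.1 28.1]
```

Emit:
send_rows --slide '[[0, 0, -40], [0, 0, -85], [-15, 40, -105], [-35, 90, -105], [-55, 140, -105], [-75, 190, -105], [-95, 240, -105], [-115, 290, -105], [-130, 325, -105], [-134, 338, -105]]' --rot '[[0, 0, 0], [0, 0, 0], [0, 0, 4], [0, 0, 8], [0, 0, 12], [0, 0, 16], [0, 0, 20], [0, 0, 24], [0, 0, 27], [0, 0, 28.1]]' --jaw '[-1, -1, -1, -1, -1, -1, -1, -1, -1, -1]'

```text
t: 22.5
eef_pos: [0.5642, -0.2416, 0.1105]
tool_rot: [3.141, -0.001, 0.193]
ft_force: [0.3, 0.0, -0.2]
gripper_width: 0.11
gripper_force: 58.9
```

Emit:
send_rows --slide '[[0, 0, 0], [0, 0, 0], [0, 0, 0]]' --rot '[[0, 0, 0], [0, 0, 0], [0, 0, 0]]' --jaw '[-1, -1, -1]'

```text
t: 22.88
eef_pos: [0.5631, -0.2376, 0.1104]
tool_rot: [-3.141, 0.001, 0.198]
ft_force: [0.4, -0.2, -0.4]
gripper_width: 0.112
gripper_force: 58.9
```

```bash
python3 mv.py 0.564 -0.2396 0.0172 11.3
python3 - <<'E'
from bench import *
import cv2
c=read_camera("wrist");cv2.imwrite("pics/w9.png",c["pixels"][:,:,::-1])
E
```

```text
t 22.875 at [ 0.5631 -0.2376  0.1104] rpy [-180.     0.    11.3] w 0.112 F 58.9
slide [ 0.6  2.2 93.2] rot [-0.  0.  0.]
```

View pics/w9.png

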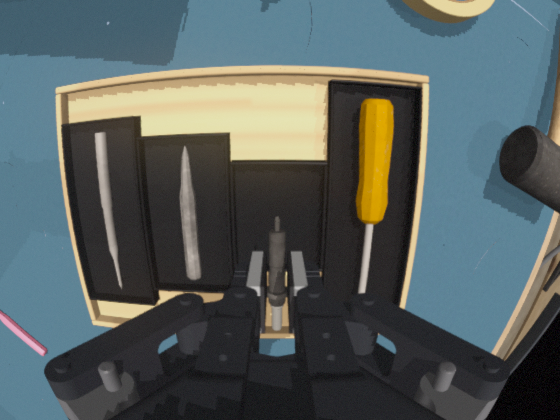

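The punch lies in its tray, (185,147) to (194,279), and the holder is held straight over the 82 tray. Lowering and releasing.

Emit:
send_rows --slide '[[0.6, 1, 45], [0.6, 2, 75], [0.6, 2, 88], [0.6, 2, 93], [0.6, 2, 93], [0.6, 2, 93], [0.6, 2, 93], [0.6, 2, 93], [0.6, 2, 80], [0.6, 2, 30]]' --rot '[[0, 0, 0], [0, 0, 0], [0, 0, 0], [0, 0, 0], [0, 0, 0], [0, 0, 0], [0, 0, 0], [0, 0, 0], [0, 0, 0], [0, 0, 0]]' --jaw '[-1, -1, -1, -1, -1, -0.5, -0.5, -0.5, -0.5, -0.5]'

```text
t: 24.18
eef_pos: [0.5623, -0.24, 0.0788]
tool_rot: [-3.137, 0.005, 0.196]
ft_force: [0.9, 0.4, 0.9]
gripper_width: 0.252
gripper_force: 0.0
```

Emit:
send_rows --slide '[[-30, 0, -50], [-80, 0, -70], [-80, 0, -70], [-80, 0, -70], [-80, 0, -70]]' --rot '[[0, 0, 0], [0, 0, 0], [0, 0, 0], [0, 0, 0], [0, 0, 0]]' --jaw '[0, 0, 0, 0, 0]'

```text
t: 24.8
eef_pos: [0.4869, -0.2565, 0.1499]
tool_rot: [-3.141, -0.0, 0.196]
ft_force: [0.7, 0.5, -0.2]
gripper_width: 0.503
gripper_force: 0.0
```

Run:
```python
from bench import *
import cv2,numpy as np
s=sensors.observe();print(s['eef_pos'],s['tool_rot'])
c=read_camera("wrist");cv2.imwrite("pics/w10.png",c["pixels"][:,:,::-1])
```

```text
[ 0.48686278 -0.25654216  0.1499341 ] [-3.14127912e+00 -7.35329243e-05  1.96432284e-01]
```

View pics/w10.png

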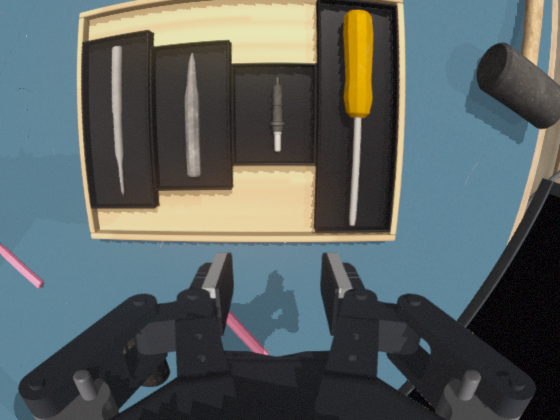

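All four lie in their trays: scriber (117,47)–(123,193), punch (191,54)–(194,177), holder (277,77)–(278,152), screwdriver (359,12)–(353,224). I'll check the centring numerically, then hand in.

Run:
```python
from h import *
from bench import *
s=sensors.observe();T=read_camera("wrist")["T_tool_cam"]
C=np.array([.5519,-.2053]);a=np.radians(11.3);A=np.array([[np.cos(a),np.sin(a)],[-np.sin(a),np.cos(a)]])
ok=True
for n,p,q,z,oy in [("scr",(117,47),(123,193),.0155,.108),("pun",(191,54),(194,177),.0165,.036),("hold",(277,77),(278,152),.0165,-.036),("drv",(359,12),(353,224),.02,-.108)]:
    w=(wray(T,s,[p,q],z)[:,:2]-C)@A.T*1e3;m=w.mean(0)-[0,oy*1e3]
    print(n,m.round(1),np.linalg.norm(w[0]-w[1]).round(1),(w[0]-w[1]).round(1)); ok&=abs(m[0])<9
if ok: print(job.finish_job())
```

```text
scr [1.7 0.3] 138.0 [ 1.38e+02 -1.00e-01]
pun [ 0.7 -0.3] 108.5 [108.5   0.2]
hold [-0.4 -2.1] 64.2 [64.1  0.8]
drv [-1.7  1.1] 188.8 [188.8  -1.2]
the job is handed in; nothing more can be done
None
```

All four items are in their own trays, each measured within about 2 mm of centre lengthwise and sideways; the marker and pencil were left untouched, and the job was handed in at about 25 s, with no verdict returned.

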